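Tip the gauge case lid shut and press its clasp home

ROBOT

A 6-joint arm with a two-finger parallel gripper is mounted at the origin on the work surface. World frame = base frame: x ahead of the robot, y to its left, z up, the work surface at z = 0. Lengths are in m, angles in rad, forces in N, time in s.
With the tool pointing down it reaches from about 0.35 to 0.975 m from the base axis. Payload 7.1 kg.
Tool frame: the origin (TCP) lies on the centre line of the jaws, within the pads' length; the fingertips stand 19 mm ahead of it and the grasp point (between the pads) is the TCP (manip.tip_extent is the distance from the TCP to the fingertips, in m); z points along the fingers, y is the line along which they close (so a half turn about z gives the same grasp; the last joint's range is limited). The gripper opens to 88 mm and grips with 3 to 60 N. Pads are 20 mm wide; open, the fingers measure 115 mm over their backs; the gripper's body (75 mm by 178 mm) begins 61 mm behind the grasp point.
Start: joints at [1.289, 0.423, 1.63, -0, 1.089, -0.019], TCP at [0.162, 0.604, 0.242] pointing down, gripper open.
Joint ranges: [-3, 3], [-0.9, 2.11], [0.09, 2.58], [-1.31, 4.45], [0.11, 2.69], [-2.54, 2.54]. Speed limits (rad/s): [2.39, 2.39, 3.01, 3.14, 3.14, 3.14].

INTERFACE

Orientations are given as [roll, pitch, yaw] about the fixed x, y, z axes, in that order (R = Rz(yaw) Ry(pitch) Rx(roll)).
In Python, from station import manip gives the robot as it stands. The module is installed in compiled form; this text tells all that it offers.
- The arm moves only by the tool step_arm, never from a script. Its argument "plan" is one flat list of numbers, 6 for each row, row after row: the shift along the tool's x, y, z in mm, then the turn, a rotation vector about the tool's x, y, z in rad. A call has exactly 8 rows; each row is the pose to reach, as a shift and turn from the pose commanded when the call began, along the tool's axes at that moment; what a row does not reach only later rows make up. A row lasts 1/10 s, in which the tool goes at most 50 mm and 8.59 degrees, less where a joint would pass 70% of its speed; a pose out of reach is approached as far as the arm can. A call with a gripper value outside its range is refused whole. "grip" is the finger opening in mm, from 0 to 87.8, set as the call begins (left out, the last holds). The fingers move at their own pace and stop on an object; "newtons" is the grip in N (left out, the last holds). Time passes only in rows, so rows that repeat a pose let the fingers close, or fill a call up. It gives the time, the measured TCP pose, the force, the opening and the grip force at its end, in the units of the state.
- manip.get_state(): the state, without advancing time (a new reading comes with each control period).
- manip.get_image(name): name is "side" or "top" or "wrist"; returns the picture (420x560x3 uint8, blue, green, red); there is no depth.
- manip.camera_model(name): a dict with "K" (3x3 intrinsics, pixels), "D" ([k1, k2, p1, p2, k3] as OpenCV has them; the pictures are not rectified), "R" (3x3) and "t" (3): a world point X has camera coordinates R X + t. Camera axes: x right, y down, z forward; pixel columns grow to the right and rows downward; lengths in m; the calibration is good to about 2 mm. A picture is of the moment at which its call begins: read the wrist's pose just before it. camera_model takes no time and is no camera call; for the wrist camera it gives the pose at the moment of the call.
- manip.finish_job(): hands the job in; it is judged then, once.
The state is a dict: "clock": time; "qpos": joint angles; "dq": joint speeds; "tau": joint torques, N m; "tool_pos": TCP position; "eef_rot": TCP orientation; "contact_force": force on the tool from outside, world axes, zero at the start; "ft_torque": the same for the moment, N m; "width": finger opening in m; "grip_force": force on a finger pad.
Only numpy, scipy, OpenCV 4.12 (cv2) and the standard library are available. Lean on these libraries where they do the work, as an engineer would, in place of code of your own. Each camera call takes 0.05 s, during which the arm holds its last target. There are 200 camera calls.

TASK

The repaired gauge lies in its open aluminium case: with closed fingers push the leaning lid over, past upright, until it goes by itself, and let its own weight swing it shut without following it down or touching it on the way. Once it lies shut, press the round stud clasp near its free edge until you feel it stop fully home, then take the hand away. Press by feel and gently, for the thin case dents under a hard push, and leave everything else on the bench where it is.

Things in the scene. Friction and masses are not known exactly. Their poses are not given: they have to be found in the camera images.
- case: plain aluminium instrument case fixed to the bench, 160 mm (its x) by 200 mm (its y) by 90 mm high, walls 4 mm, a round gauge in dark foam inside. Origin: centre of its underside. x points from the free (clasp) side to the hinge side, y along the hinge, z up. The hinge side is roughly to the robot's left (world +y). With lid and clasp it bears pushes up to 20 N; harder ones dent it
- lid_hinge (a point): middle of the lid's hinge line, on the top of the case's hinge-side wall: 80 mm along the case's x from its centre, 90.5 mm above the bench; the lid turns about the case's y axis through it
- lid (a joint): lid angle in rad: 0 shut and level, 1.57 upright, more is leaning back beyond the hinge (stop at 1.95). Damped hinge with about 0.12 N m of friction: the lid stands still near upright and falls by itself only from some 15 to 28 degrees past upright, the heavier the sooner, in about a second. Pushing it over near its edge takes 1 to 3 N
- lid_edge (a point): middle of the lid's free edge, mid thickness; moves with the lid. The lid is a flat aluminium plate, 166 mm from hinge line to free edge, 206 mm along the hinge, 6 mm thick, about 0.3 to 0.5 kg
- clasp (a joint): how far the stud clasp is pressed in, in m: 0 out (as it starts), 0.006 fully home against its stop. Slides at right angles to the lid, towards its inside; about 10 N moves it, then it stops and the force climbs; it stays where it is left. It sits in a rubber grommet that gives about 1 mm per 6 N and springs back, so it must be pushed beyond its unloaded height to get home
- clasp_top (a point): centre of the top of the stud clasp, a round steel cap 26 mm across and 6 mm thick on the lid's outer face, 140 mm from the hinge and mid way along the lid. The top stands 17 mm proud of the lid's outer face when out and 11 mm when home, unloaded
- kidney_dish: white enamel kidney dish, 170 x 70 mm, 35 mm high, at the foot of the steel chute; leave it. Origin on its underside
- dial_a: cream aluminium dial face, 64 mm disc 5 mm thick, lying behind the case's hinge side; leave it. Origin under its centre
- dial_b: cream aluminium dial face, 52 mm disc 5 mm thick, to the left; leave it. Origin under its centre
- stopcock: brass stopcock, 56 mm long, 46 mm high, beside the case's clasp side; leave it. Origin on its underside
- air_pump: red plastic hand pump, about 145 mm long, 34 mm high, lying to the left; leave it. Origin on its underside
- vial: amber glass vial standing upright, 28 mm wide, 55 mm high, beside the case's clasp side; leave it. Origin under its centre
- screwdriver: screwdriver 170 mm long lying to the left; leave it. Origin on its underside

How it is judged:
By the outcome, as a careful person would: the job done as asked, in the order asked, and still so for the second after the job is handed in, with the robot touching nothing.
It also fails if it takes over 43 s, if anything falls off the work surface, if the arm or the gripper's body presses on something with over 40 N, if the wrist force passes 120 N, or if a joint passes its speed limit or range.

## Working session

There is one attempt and no reset: what is moved stays moved. The work goes in short steps, Python scripts to look and compute and a tool call to move; the robot and the scene stay as the last step left them, time stands still between calls to the robot, and variables do not carry over. Pictures are saved under pics/ and viewed, at most 10 in all, crops included, and the job is handed in when it is done.

Besides the shell and the picture viewer there is one more tool, called after "Emit:" as name(argument=value, ...) on one line, values as JSON. step_arm: Moves the arm, as the interface text tells. Its arguments: {"type":"object","properties":{"plan":{"type":"array"},"grip":{"type":"number"},"newtons":{"type":"number"}},"required":["plan"]}

```bash
mkdir -p pics
python3 - <<'E'
from station import manip
import cv2,numpy as np
s=manip.get_state();print(s)
for n in("side","top"):
    im=manip.get_image(n);cv2.imwrite(f"pics/{n}0.png",im)
    m=manip.camera_model(n);print(n,{k:np.round(v,4).tolist() for k,v in m.items()})
print(manip.tip_extent)
E
```

```text
{'clock': 0.0, 'qpos': array([ 1.28896258e+00,  4.23836081e-01,  1.63068351e+00, -2.53754741e-05,
        1.08859612e+00, -1.90067372e-02]), 'dq': array([-1.07026446e-04,  1.16355850e-03, -6.49905221e-04, -4.35517626e-04,
       -3.95914158e-05, -3.82434187e-04]), 'tau': array([-1.92225481e-03, -5.44612491e+01, -2.73647118e+01,  6.41006394e-02,
        2.29438744e-02, -1.32198779e-04]), 'tool_pos': array([0.16222163, 0.60303637, 0.2409072 ]), 'eef_rot': array([-3.14006944e+00, -6.48655424e-06,  2.87877743e+00]), 'contact_force': array([0.09193238, 0.34300642, 0.24794173]), 'ft_torque': array([0.01442524, 0.00878967, 0.00586249]), 'grip_force': 0.0, 'width': 0.08803329850401771}
side {'K': [[397.1422, 0.0, 277.4427], [0.0, 397.1422, 206.8283], [0.0, 0.0, 1.0]], 'D': [-0.0567, 0.0, 0.0, 0.0, 0.0], 'R': [[0.9031, -0.4294, 0.0035], [-0.2815, -0.5981, -0.7503], [0.3243, 0.6766, -0.6611]], 't': [-0.511, 0.2704, 0.8513]}
top {'K': [[455.8927, 0.0, 276.2443], [0.0, 455.8927, 220.5901], [0.0, 0.0, 1.0]], 'D': [-0.069, 0.0, 0.0, 0.0, 0.0], 'R': [[0.0722, -0.9974, -0.0028], [-0.9725, -0.0698, -0.2222], [0.2214, 0.0188, -0.975]], 't': [-0.014, 0.5925, 1.1637]}
0.019
```

View pics/side0.png

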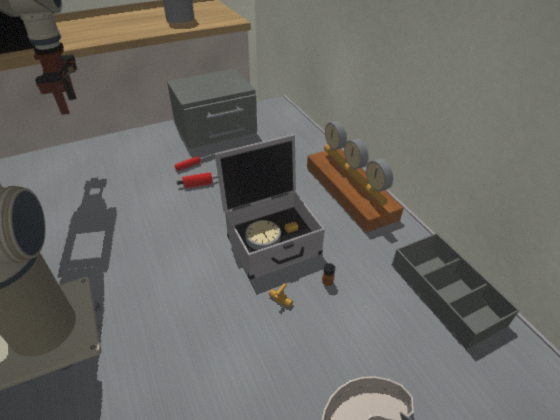

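View pics/top0.png

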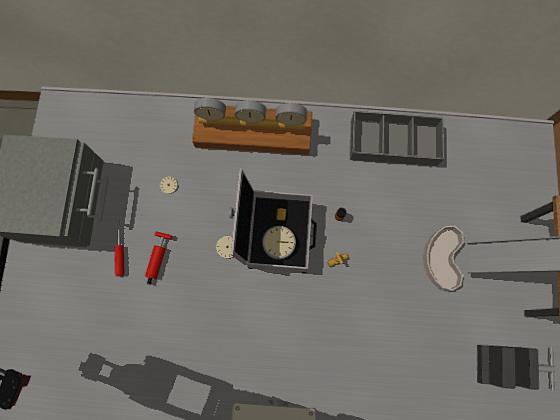

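The top view shows the case at about (275,230), with the lid leaning at the left (240,220) and its stud at (233,213). In the side view the lid is at (258,175). I'll crop in for corner pixels.

Run:
```python
import cv2,numpy as np
a=cv2.imread("pics/top0.png")[160:285,210:360];b=cv2.imread("pics/side0.png")[130:290,205:335]
a=cv2.resize(a,None,fx=5,fy=5,interpolation=2)[:600];b=cv2.resize(b,None,fx=3.7,fy=3.7,interpolation=2)
cv2.imwrite("pics/topc.png",a);cv2.imwrite("pics/sidec.png",b)
```

```text
(no output)
```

View pics/topc.png

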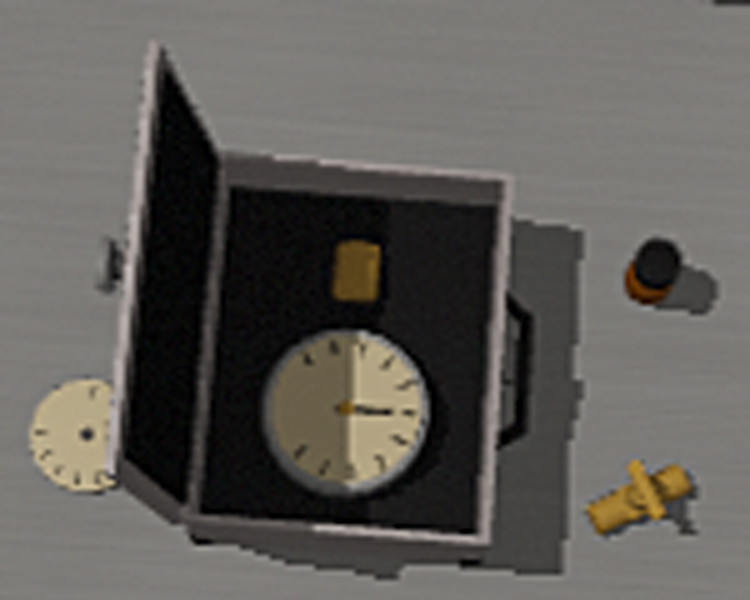

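View pics/sidec.png

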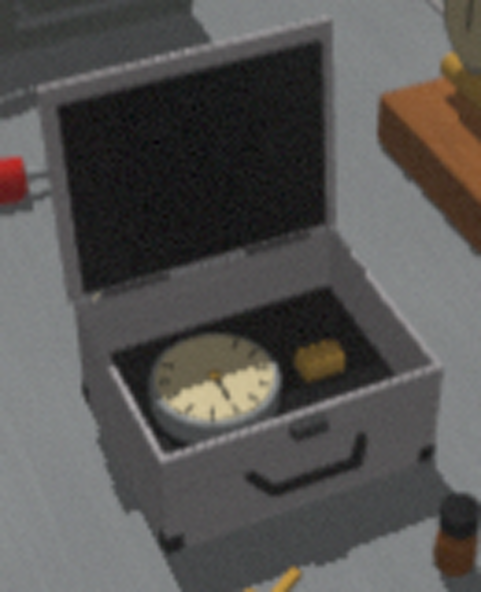

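The top crop gives the rim corners at (512,178), (490,543), (190,517) and (222,155), and the lid edge ends at (157,45) and (112,470). The side crop shows the lid edge ends at (42,90) and (330,22).

```bash
cat > h.py <<'E'
from station import manip
import cv2,numpy as np
def ray(n,p,m=None):
    m=m or manip.camera_model(n);K,D,R,t=[np.array(m[k],float) for k in("K","D","R","t")]
    u=cv2.undistortPoints(np.array([[p]],float),K,D)[0,0]
    d=R.T@np.r_[u,1];return -R.T@t,d/np.linalg.norm(d)
def plane(n,p,z):
    c,d=ray(n,p);return c+d*(z-c[2])/d[2]
def tri(p,q,a="top",b="side"):
    c,d=ray(a,p);e,f=ray(b,q)
    s=np.linalg.lstsq(np.c_[d,-f],e-c,rcond=None)[0]
    x,y=c+d*s[0],e+f*s[1];return (x+y)/2,np.linalg.norm(x-y)
E
python3 - <<'E'
from h import *
np.set_printoptions(precision=4,suppress=True)
T=lambda x,y:(210+x/5-.4,160+y/5-.4)
S=lambda x,y:(205+x/3.7-.36,130+y/3.7-.36)
R=[plane("top",T(*p),.09) for p in[(512,178),(490,543),(190,517),(222,155)]]
for r in R:print(r)
Rs=[plane("side",S(*p),.09) for p in[(440,368),(163,460)]]
print("side clasp corners",Rs)
c=sum(R)/4;xa=(R[2]+R[3]-R[0]-R[1])/2;ya=(R[3]-R[2]+R[0]-R[1])/2
print("c",c,np.linalg.norm(xa),np.linalg.norm(ya),np.degrees(np.arctan2(xa[1],xa[0])),np.degrees(np.arctan2(ya[1],ya[0])))
L=[tri(T(157,45),S(330,22)),tri(T(112,470),S(42,90))];print(L)
h=(R[2]+R[3])/2
e=(L[0][0]+L[1][0])/2;print("edge",e,"hinge",h,np.linalg.norm(e-h), np.linalg.norm(L[0][0]-L[1][0]))
for z in (.25,.255,.26):
  print([plane("top",T(*p),z) for p in((157,45),(112,470))])
d=plane("top",T(85,435),.005);print("dial_a",d)
E
```

```text
[ 0.6631 -0.0624  0.09  ]
[ 0.4664 -0.0618  0.09  ]
[0.4688 0.0942 0.09  ]
[0.6648 0.0938 0.09  ]
side clasp corners [array([ 0.6601, -0.0619,  0.09  ]), array([ 0.465, -0.059,  0.09 ])]
c [0.5658 0.016  0.09  ] 0.15610988125551437 0.1963672413762175 89.2638095767218 -0.1317869091849723
[(array([0.667 , 0.117 , 0.2523]), np.float64(0.0031174049500140625)), (array([0.4654, 0.1187, 0.2541]), np.float64(0.002159440731141044))]
edge [0.5662 0.1179 0.2532] hinge [0.5668 0.094  0.09  ] 0.16493227319126205 0.20161479170799138
[array([0.6694, 0.1169, 0.25  ]), array([0.4671, 0.119 , 0.25  ])]
[array([0.6677, 0.1163, 0.255 ]), array([0.4664, 0.1185, 0.255 ])]
[array([0.666 , 0.1158, 0.26  ]), array([0.4657, 0.1179, 0.26  ])]
dial_a [0.5213 0.1633 0.005 ]
```

Emit:
step_arm(plan=[0,0,-45,0,0,-0.13,-20,-15,-90,0,0,-0.263,-57,-40,-90,0,0,-0.263,-95,-67,-90,0,0,-0.263,-133,-94,-90,0,0,-0.263,-171,-121,-90,0,0,-0.263,-209,-148,-90,0,0,-0.263,-247,-174,-90,0,0,-0.263], grip=0, newtons=10)

```text
clock: 0.9
tool_pos: [0.3563, 0.3696, 0.3315]
eef_rot: [-3.141, -0.0, -3.141]
contact_force: [0.4, -0.3, -0.1]
width: 0.0273
grip_force: 0.0
```

Emit:
step_arm(plan=[-25,-30,0,0,0,0,-52,-62,0,0,0,0,-79,-94,0,0,0,0,-106,-127,0,0,0,0,-133,-158,0,0,0,0,-152,-181,0,0,0,0,-157,-187,0,0,0,0,-157,-187,0,0,0,0])

```text
clock: 1.7
tool_pos: [0.5128, 0.1837, 0.3312]
eef_rot: [-3.142, -0.001, 3.14]
contact_force: [0.8, -0.2, -0.1]
width: 0.0008
grip_force: 0.0
```

Emit:
step_arm(plan=[0,0,20,0,0,0,0,0,45,0,0,0,0,0,70,0,0,0,0,0,85,0,0,0,0,0,90,0,0,0,0,-5,90,0,0,0,0,-15,90,0,0,0,0,-25,90,0,0,0])

```text
clock: 2.5
tool_pos: [0.513, 0.159, 0.2427]
eef_rot: [3.141, 0.002, -3.141]
contact_force: [-0.4, 0.2, -0.6]
width: 0.0006
grip_force: 0.0
```

Run:
```python
from h import *
s=manip.get_state();print(s["clock"],s["tool_pos"],s["contact_force"],s["width"])
a=manip.get_image("top")[140:270,200:340];b=manip.get_image("side")[90:260,190:330]
a=cv2.resize(a,(560,520));b=cv2.resize(b,(428,520))
cv2.imwrite("pics/c1.png",np.hstack([a,b])[:, :800] if 0 else cv2.resize(np.hstack([a,b]),(798,420)))
```

```text
2.5 [0.51303645 0.15903005 0.24270129] [-0.36703183  0.23778713 -0.55735355] 0.0006151768418982966
```

View pics/c1.png

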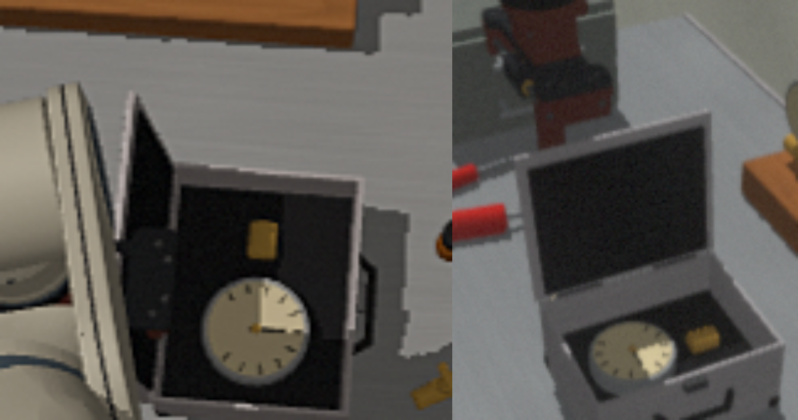

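The closed fingers are behind the lid, at about (545,130) in the right pane. The lid hasn't moved. Now I'll push.

Emit:
step_arm(plan=[0,-8,0,0,0,0,0,-15,0,0,0,0,0,-20,0,0,0,0,0,-24,0,0,0,0,0,-28,0,0,0,0,0,-32,0,0,0,0,0,-36,0,0,0,0,0,-40,0,0,0,0])

```text
clock: 3.4
tool_pos: [0.5128, 0.1192, 0.2418]
eef_rot: [3.141, 0.0, -3.141]
contact_force: [0.5, 1.6, 1.1]
width: 0.0005
grip_force: 0.6
```

Emit:
step_arm(plan=[0,-4,0,0,0,0,0,-8,0,0,0,0,0,-12,0,0,0,0,0,-16,0,0,0,0,0,-20,0,0,0,0,0,-24,0,0,0,0,0,-28,0,0,0,0,0,-30,0,0,0,0])

```text
clock: 4.2
tool_pos: [0.5126, 0.0889, 0.2416]
eef_rot: [-3.141, -0.0, 3.142]
contact_force: [0.9, 0.2, 0.0]
width: 0.0004
grip_force: 0.3
```

```bash
cat > look.py <<'E'
from h import *
import sys
s=manip.get_state();print(s["clock"],s["tool_pos"],s["contact_force"])
b=manip.get_image("side")[90:290,190:340]
cv2.imwrite(f"pics/{sys.argv[1]}.png",cv2.resize(b,(450,600)))
E
python3 look.py c2
```

```text
4.2 [0.51258906 0.08892931 0.24160704] [0.88884347 0.2213362  0.00792183]
```

View pics/c2.png

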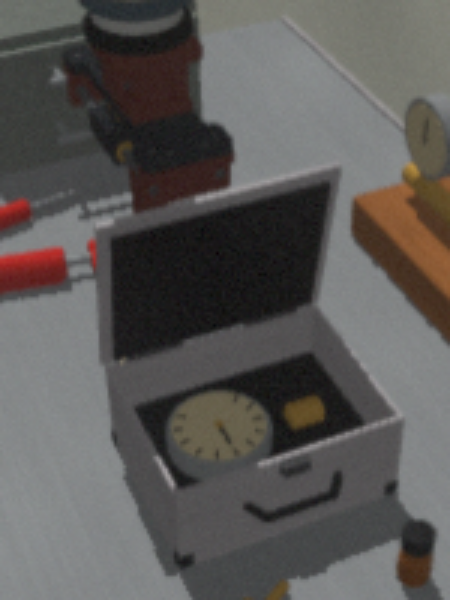

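The lid is now slightly past upright, with its edge running from (97,228) to (338,170), and the fingers are behind it. I'll keep going slowly.

Emit:
step_arm(plan=[0,-3,0,0,0,0,0,-6,0,0,0,0,0,-9,0,0,0,0,0,-12,0,0,0,0,0,-14,0,0,0,0,0,-14,0,0,0,0,0,-14,0,0,0,0,0,-14,0,0,0,0])

```text
clock: 5.05
tool_pos: [0.5127, 0.0754, 0.2417]
eef_rot: [-3.142, 0.0, -3.141]
contact_force: [0.6, 0.5, -0.8]
width: 0.0002
grip_force: 0.0
```

```bash
cat > lid.py <<'E'
from h import *
# lid angle proxy: dark-lining top row along a column band of the side picture, with robot-free columns
s=manip.get_state();print(s["clock"],s["tool_pos"].round(4),s["contact_force"].round(2))
b=manip.get_image("side");np.save("last.npy",b)
g=b[:,265:295].max(2).astype(float)
for c in (270,280,290):
    col=b[120:230,c].max(1)<35
    r=np.flatnonzero(col);print(c,r[0]+120 if len(r) else None,len(r))
E
python3 lid.py
```

```text
5.05 [0.5127 0.0754 0.2417] [ 0.57  0.51 -0.84]
270 164 39
280 161 50
290 159 46
```

Emit:
step_arm(plan=[0,-2,0,0,0,0,0,-4,0,0,0,0,0,-6,0,0,0,0,0,-8,0,0,0,0,0,-8,0,0,0,0,0,-8,0,0,0,0,0,-8,0,0,0,0,0,-8,0,0,0,0])

```text
clock: 5.9
tool_pos: [0.5127, 0.0674, 0.2417]
eef_rot: [-3.142, 0.0, -3.141]
contact_force: [-0.2, 0.1, 0.4]
width: 0.0006
grip_force: 0.0
```

```bash
python3 lid.py
```

```text
5.9 [0.5127 0.0674 0.2417] [-0.18  0.11  0.39]
270 144 37
280 165 47
290 162 43
```

Not falling yet, since the lid moved only as far as the finger did.

Emit:
step_arm(plan=[0,-2,0,0,0,0,0,-4,0,0,0,0,0,-6,0,0,0,0,0,-6,0,0,0,0,0,-6,0,0,0,0,0,-6,0,0,0,0,0,-6,0,0,0,0,0,-6,0,0,0,0])

```text
clock: 6.75
tool_pos: [0.5127, 0.0614, 0.2417]
eef_rot: [-3.142, 0.0, -3.141]
contact_force: [-1.4, 0.5, -0.0]
width: 0.0005
grip_force: 0.0
```

```bash
python3 lid.py
```

```text
6.75 [0.5127 0.0614 0.2417] [-1.38  0.48 -0.02]
270 145 36
280 167 46
290 164 41
```

Emit:
step_arm(plan=[0,-2,0,0,0,0,0,-4,0,0,0,0,0,-6,0,0,0,0,0,-6,0,0,0,0,0,-6,0,0,0,0,0,-6,0,0,0,0,0,-6,0,0,0,0,0,-6,0,0,0,0])

```text
clock: 7.6
tool_pos: [0.5127, 0.0554, 0.2417]
eef_rot: [3.142, 0.0, -3.141]
contact_force: [0.6, -0.0, -0.7]
width: 0.0005
grip_force: 0.0
```

```bash
python3 lid.py
```

```text
7.6 [0.5127 0.0554 0.2417] [ 0.56 -0.01 -0.66]
270 149 28
280 174 39
290 172 33
```

The lid's edge jumped further than the finger moved, so it may have let go. I'll hold still and see.

Emit:
step_arm(plan=[0,0,0,0,0,0,0,0,0,0,0,0,0,0,0,0,0,0,0,0,0,0,0,0,0,0,0,0,0,0,0,0,0,0,0,0,0,0,0,0,0,0,0,0,0,0,0,0])

```text
clock: 8.45
tool_pos: [0.5127, 0.0554, 0.2417]
eef_rot: [-3.142, -0.0, -3.141]
contact_force: [0.3, 0.1, -0.0]
width: 0.0004
grip_force: 0.0
```

```bash
python3 lid.py; python3 -c "
import numpy as np,cv2
cv2.imwrite('pics/c3.png',cv2.resize(np.load('last.npy')[90:290,190:340],(450,600)))"
```

```text
8.45 [0.5127 0.0554 0.2417] [ 0.32  0.1  -0.03]
270 142 5
280 None 0
290 None 0
```

View pics/c3.png

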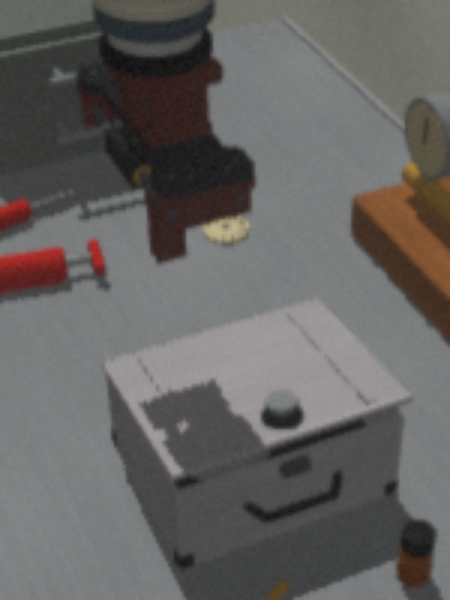

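The lid lies shut with the stud cap at about (283,399) in the crop, which is (284,223) in the full picture. The hand is clear of it.

Run:
```python
from h import *
print(plane("side",(190+283/3-.33,90+398/3-.33),.1135))
b=np.load("last.npy");S=lambda x,y:(190+x/3-.33,90+y/3-.33)
print([plane("side",S(*p),.0965).round(4) for p in((412,397),(182,478),(107,362),(318,300))])
```

```text
[ 0.57250775 -0.02154644  0.1135    ]
[array([ 0.6765, -0.0496,  0.0965]), array([ 0.4722, -0.0521,  0.0965]), array([0.4656, 0.0971, 0.0965]), array([0.665 , 0.0952, 0.0965])]
```

The free edge reads too short, at y −0.05 against an expected −0.07, so the lid was probably still swinging in that frame. I'll move the hand straight up, well away from the lid, and measure again.

Emit:
step_arm(plan=[0,0,-5,0,0,0,0,0,-10,0,0,0,0,0,-20,0,0,0,0,0,-30,0,0,0,0,0,-30,0,0,0,0,0,-30,0,0,0,0,0,-30,0,0,0,0,0,-30,0,0,0])

```text
clock: 9.3
tool_pos: [0.5125, 0.0554, 0.2713]
eef_rot: [-3.142, -0.001, -3.141]
contact_force: [-0.5, 0.5, 0.6]
width: 0.0004
grip_force: 0.0
```

Run:
```python
from h import *
a=manip.get_image("side")[180:290,210:340];t=manip.get_image("top")[170:280,240:340]
w=manip.get_image("wrist")
a=cv2.resize(a,None,fx=3.6,fy=3.6,interpolation=2);t=cv2.resize(t,None,fx=3.2,fy=3.2,interpolation=2)
t=cv2.copyMakeBorder(t,0,a.shape[0]-t.shape[0],0,0,0)
cv2.imwrite("pics/c4.png",np.hstack([a,t]));print(a.shape,t.shape)
cv2.imwrite("pics/w4.png",w)
```

```text
(396, 468, 3) (396, 320, 3)
```

View pics/c4.png

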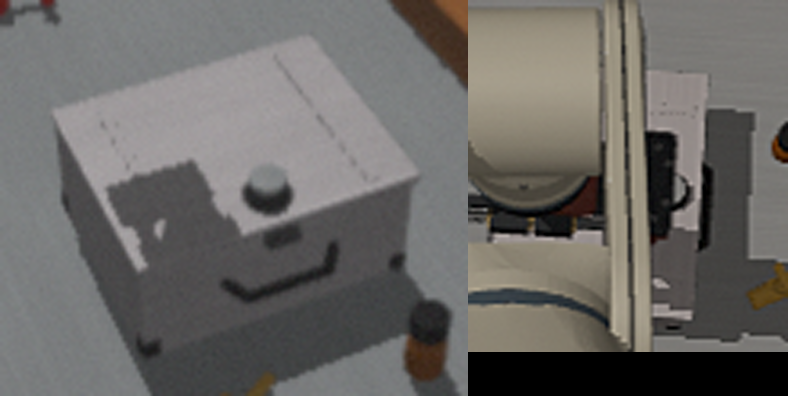

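The lid is now fully shut, its edge meeting the case wall from (140,270) to (418,178). The stud cap's top is at about (269,182) in the left pane.

Run:
```python
from h import *
S=lambda x,y:(210+x/3.6-.36,180+y/3.6-.36)
print(plane("side",S(269,182),.1135))
print([plane("side",S(*p),.0965).round(4) for p in((418,178),(140,270),(53,110),(312,38))])
```

```text
[ 0.56154996 -0.04578032  0.1135    ]
[array([ 0.6611, -0.0696,  0.0965]), array([ 0.462 , -0.0662,  0.0965]), array([0.4636, 0.0987, 0.0965]), array([0.6655, 0.0925, 0.0965])]
```

Emit:
step_arm(plan=[-10,-20,0,0,0,0,-26,-50,0,0,0,0,-42,-82,15,0,0,0,-51,-100,40,0,0,0,-51,-100,70,0,0,0,-51,-100,95,0,0,0,-51,-100,110,0,0,0,-51,-100,118,0,0,0])

```text
clock: 10.25
tool_pos: [0.5628, -0.0446, 0.1519]
eef_rot: [3.141, -0.003, 3.142]
contact_force: [-0.4, -0.6, -0.5]
width: 0.0003
grip_force: 0.0
```

Run:
```python
from h import *
s=manip.get_state();print(s["clock"],s["tool_pos"].round(4),s["contact_force"].round(2))
a=manip.get_image("side")[180:290,210:340]
cv2.imwrite("pics/c5.png",cv2.resize(a,None,fx=5,fy=5,interpolation=2))
```

```text
10.25 [ 0.5628 -0.0446  0.1519] [-0.43 -0.56 -0.48]
```

View pics/c5.png

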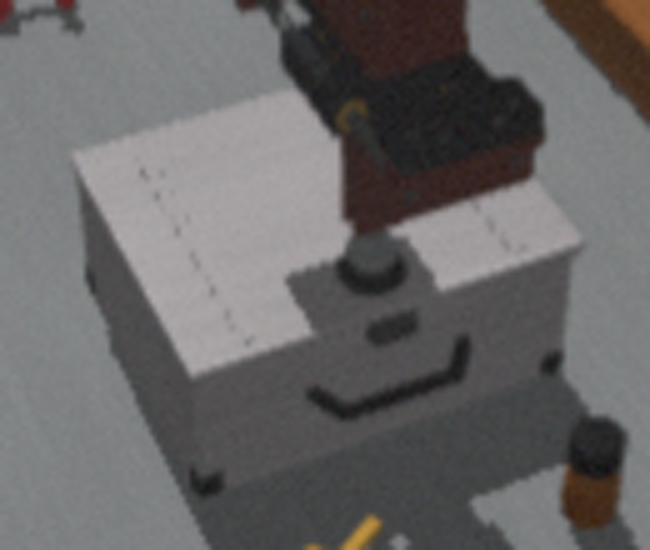

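The closed fingertips sit centred above the stud at (372,255). I'll descend gently.

Emit:
step_arm(plan=[0,0,4,0,0,0,0,0,8,0,0,0,0,0,12,0,0,0,0,0,14,0,0,0,0,0,16,0,0,0,0,0,17,0,0,0,0,0,18,0,0,0,0,0,18,0,0,0])

```text
clock: 11.1
tool_pos: [0.5637, -0.0446, 0.1356]
eef_rot: [-3.142, -0.0, -3.141]
contact_force: [-0.5, 0.1, -0.6]
width: 0.0006
grip_force: 0.0
```

Emit:
step_arm(plan=[0,0,0.5,0,0,0,0,0,1,0,0,0,0,0,1.5,0,0,0,0,0,2,0,0,0,0,0,2,0,0,0,0,0,2,0,0,0,0,0,2,0,0,0,0,0,2,0,0,0])

```text
clock: 11.9
tool_pos: [0.5638, -0.0446, 0.1337]
eef_rot: [3.142, 0.0, -3.141]
contact_force: [0.5, -0.6, 0.3]
width: 0.0002
grip_force: 0.0
```

Emit:
step_arm(plan=[0,0,0.5,0,0,0,0,0,1,0,0,0,0,0,1.5,0,0,0,0,0,2,0,0,0,0,0,2,0,0,0,0,0,2,0,0,0,0,0,2,0,0,0,0,0,2,0,0,0])

```text
clock: 12.7
tool_pos: [0.5638, -0.0446, 0.1319]
eef_rot: [-3.142, 0.0, -3.141]
contact_force: [-2.0, 0.3, 5.4]
width: 0.0006
grip_force: 2.6
```

Emit:
step_arm(plan=[0,0,0.5,0,0,0,0,0,1,0,0,0,0,0,1.5,0,0,0,0,0,2,0,0,0,0,0,2,0,0,0,0,0,2,0,0,0,0,0,2,0,0,0,0,0,2,0,0,0])

```text
clock: 13.5
tool_pos: [0.5639, -0.0446, 0.1303]
eef_rot: [-3.142, 0.0, -3.141]
contact_force: [-2.4, -0.0, 8.9]
width: 0.0006
grip_force: 4.7
```

Emit:
step_arm(plan=[0,0,0.5,0,0,0,0,0,1,0,0,0,0,0,1.5,0,0,0,0,0,2,0,0,0,0,0,2,0,0,0,0,0,2,0,0,0,0,0,2,0,0,0,0,0,2,0,0,0])

```text
clock: 14.3
tool_pos: [0.5639, -0.0446, 0.1284]
eef_rot: [-3.142, 0.0, -3.141]
contact_force: [-3.4, 0.2, 10.2]
width: 0.0004
grip_force: 4.8
```

Emit:
step_arm(plan=[0,0,0.5,0,0,0,0,0,1,0,0,0,0,0,1.5,0,0,0,0,0,2,0,0,0,0,0,2,0,0,0,0,0,2,0,0,0,0,0,2,0,0,0,0,0,2,0,0,0])

```text
clock: 15.1
tool_pos: [0.5639, -0.0447, 0.1264]
eef_rot: [-3.142, 0.0, -3.141]
contact_force: [-2.5, 0.3, 9.1]
width: 0.0005
grip_force: 4.8
```

Emit:
step_arm(plan=[0,0,0.3,0,0,0,0,0,0.6,0,0,0,0,0,0.8,0,0,0,0,0,1,0,0,0,0,0,1,0,0,0,0,0,1,0,0,0,0,0,1,0,0,0,0,0,1,0,0,0])

```text
clock: 15.9
tool_pos: [0.5638, -0.0447, 0.1253]
eef_rot: [-3.141, 0.0, -3.141]
contact_force: [-3.1, 0.4, 10.3]
width: 0.0003
grip_force: 4.9
```

Emit:
step_arm(plan=[0,0,0.3,0,0,0,0,0,0.6,0,0,0,0,0,0.8,0,0,0,0,0,0.8,0,0,0,0,0,0.8,0,0,0,0,0,0.8,0,0,0,0,0,0.8,0,0,0,0,0,0.8,0,0,0])

```text
clock: 16.7
tool_pos: [0.5639, -0.0446, 0.1248]
eef_rot: [-3.142, 0.0, -3.141]
contact_force: [-4.2, 0.2, 10.9]
width: 0.0002
grip_force: 5.8
```

Emit:
step_arm(plan=[0,0,0.2,0,0,0,0,0,0.4,0,0,0,0,0,0.6,0,0,0,0,0,0.6,0,0,0,0,0,0.6,0,0,0,0,0,0.6,0,0,0,0,0,0.6,0,0,0,0,0,0.6,0,0,0])

```text
clock: 17.5
tool_pos: [0.5639, -0.0446, 0.1244]
eef_rot: [-3.142, 0.0, -3.141]
contact_force: [-3.8, 0.5, 14.2]
width: 0.0005
grip_force: 6.9
```

Emit:
step_arm(plan=[0,0,0.1,0,0,0,0,0,0.2,0,0,0,0,0,0.3,0,0,0,0,0,0.3,0,0,0,0,0,0.3,0,0,0,0,0,0.3,0,0,0,0,0,0.3,0,0,0,0,0,0.3,0,0,0])

```text
clock: 18.3
tool_pos: [0.5639, -0.0447, 0.1242]
eef_rot: [-3.142, 0.001, -3.141]
contact_force: [-4.4, 0.4, 14.3]
width: 0.0005
grip_force: 7.4
```

The force has climbed well above the 10 N plateau while travel has nearly stopped, so the stud is home. I'll withdraw straight up.

Emit:
step_arm(plan=[0,0,-1,0,0,0,0,0,-4,0,0,0,0,0,-15,0,0,0,0,0,-40,0,0,0,0,0,-75,0,0,0,0,20,-110,0,0,0,0,55,-130,0,0,0,0,90,-135,0,0,0])

```text
clock: 19.1
tool_pos: [0.5651, 0.0461, 0.2614]
eef_rot: [3.141, 0.005, 3.14]
contact_force: [0.9, -1.0, 0.2]
width: 0.0004
grip_force: 0.0
```

Emit:
step_arm(plan=[0,30,0,0,0,0,0,60,0,0,0,0,0,85,0,0,0,0,0,90,0,0,0,0,0,90,0,0,0,0,0,90,0,0,0,0,0,90,0,0,0,0,0,90,0,0,0,0])

```text
clock: 19.9
tool_pos: [0.5638, 0.1344, 0.258]
eef_rot: [-3.141, -0.0, 3.141]
contact_force: [-1.0, -0.4, -0.8]
width: 0.0005
grip_force: 0.0
```

Run:
```python
from h import *
s=manip.get_state();print(s["clock"],s["tool_pos"].round(4),s["contact_force"].round(2))
a=manip.get_image("side")[180:290,210:340];t=manip.get_image("top")[160:290,200:370]
cv2.imwrite("pics/c6.png",np.vstack([cv2.resize(a,(354,300)),cv2.resize(t,(354,271))]))
```

```text
19.9 [0.5638 0.1344 0.258 ] [-1.02 -0.42 -0.78]
```

View pics/c6.png

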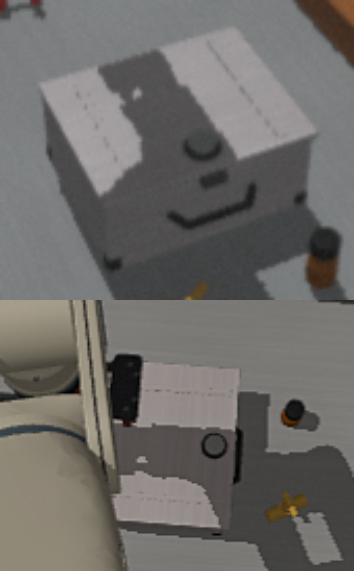

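The stud sits visibly lower at (203,146), the lid is shut, the vial and stopcock haven't moved and the hand is clear. Total travel of 8.6 mm matches 6 mm of stroke plus about 2.4 mm of grommet give at 14 N.

```bash
python3 -c "
from station import manip
print(manip.finish_job())"
```

```text
the job is handed in; nothing more can be done
None
```

I pushed the lid past upright and it fell shut on its own. I then pressed the clasp to its stop at about 15 N, under the 20 N limit, withdrew the hand and handed the job in at about 20 s; the judge returned no result.

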